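# Shake the last castings out of a draining box and fold its hook away

## Robot

A 7-joint arm with a two-finger parallel gripper is mounted at the origin on the work surface. World frame = base frame: x ahead of the robot, y to its left, z up, the work surface at z = 0. Lengths are in m, angles in rad, forces in N, time in s.
With the tool pointing down it reaches from about 0.425 to 0.875 m from the base axis. Payload 8.4 kg.
Tool frame: the origin (TCP) lies on the centre line of the jaws, within the pads' length; the fingertips stand 25 mm ahead of it and the grasp point (between the pads) lies 6 mm ahead of it; z points along the fingers, y is the line along which they close (so a half turn about z gives the same grasp; the last joint's range is limited). The gripper opens to 87 mm and grips with 3 to 60 N. Pads are 19 mm wide; open, the fingers measure 117 mm over their backs; the gripper's body (75 mm by 190 mm) begins 51 mm behind the grasp point.
Start: joints at [1.145, 0.333, 0.04, 1.465, -0.013, 1.343, -0.059], TCP at [0.209, -0.616, 0.248] pointing down, gripper open.
Joint ranges: [-2.58, 2.58], [-0.38, 2.09], [-1.3, 1.39], [0.25, 2.4], [-1.5, 4.64], [0.08, 2.09], [-2.65, 2.65]. Speed limits (rad/s): [2.22, 2.22, 2.79, 2.79, 3.14, 3.14, 3.14].

## Interface

Orientations are given as a rotation vector (axis times angle).
In Python, from cell import robot, viewer, models gives the robot as it stands.
- The arm moves only by the tool carry_out, never from a script. Its arguments are lists of equal length, an entry for each row: "delta_pos": the shift along the tool's x, y, z in units of 50 mm (1.0 is 50 mm), a list of three; "dr": the turn, a rotation vector about the tool's x, y, z in units of 5 degrees (1.0 is 5 degrees), a list of three. In form: {"delta_pos": [[dx, dy, dz], ...], "dr": [[rx, ry, rz], ...]}. A call has 1 to 10 rows; each row shifts and turns the commanded pose from where the row before left it, along the tool's axes as they then stand; what a row does not reach is not made up. A row lasts 1/10 s, in which the tool goes at most 50 mm and 8.59 degrees, less where a joint would pass 70% of its speed; a pose out of reach is approached as far as the arm can. A call is refused whole if a number of a shift passes 1 or a number of a turn 1, either way. A call with a gripper value outside its range is refused whole. "claw" is the finger opening in mm, from 0 to 87, set as the call begins (left out, the last holds). The fingers move at their own pace and stop on an object; the grip force is fixed at half the most. Time passes only in rows, so rows that do not move let the fingers close. It gives the time, the measured TCP pose, the force, the opening and the grip force at its end, in the units of the state.
- robot.sense(): the state, without advancing time (a new reading comes with each control period).
- viewer.capture(name): name is "side" or "top"; returns a dict with "frame" (384x512x3 uint8, red, green, blue), "intrinsics" (3x3 intrinsics, pixels), "k1" (the pictures are not rectified: a ray, as slopes to the right and down, at radius r is drawn at 1 + k1 r^2 times it, then the intrinsics apply), "world_from_camera" (4x4, takes a point from camera to world coordinates). Camera axes: x right, y down, z forward; pixel columns grow to the right and rows downward; lengths in m; the calibration is good to about 2 mm. A picture is of the moment at which its call begins. There is no depth.
- robot.hand_in(): hands the job in; it is judged then, once.
Trained networks look in the newest picture that a camera, given by its name, has taken for a name from the list of things; names that differ only in an ending like _2 or _b are one class to them, and where a whole thing is asked for, a point or a joint stands for the part that bears it (a point fixed in the world has none). Each returns a list of dicts, best first, with "score" (0 to 1); they miss things now and then, are a little off and sometimes report something else, mostly with a low value. They report only what shows in the picture. A call takes as long as a camera call. They do not tell look-alikes from the thing itself.
- models.boxes_of(camera, label): "centre" ([x, y, z] in m, in world coordinates, good to about 4 mm: the middle of the surface that is visible of it).
- models.tip_of(camera, label): "centre" ([x, y, z] in m, in world coordinates, good to about 4 mm: a listed point, or the origin of a listed thing).
The state is a dict: "t": time; "joints": joint angles; "joint_vel": joint speeds; "joint_torque": joint torques, N m; "ee_pos": TCP position; "eef_rot": TCP orientation; "ft_force": force on the tool from outside, world axes, zero at the start; "torque": the same for the moment, N m; "opening": finger opening in m; "grasp_force": force on a finger pad.
Only numpy, scipy, OpenCV 4.12 (cv2) and the standard library are available. Lean on these libraries where they do the work, as an engineer would, in place of code of your own. Each camera call takes 0.05 s, during which the arm holds its last target. There are 200 camera calls.

## Task

Lift the steel draining box off its fold-out hook, carry it mouth-down to the wooden tray, and rock and shake it over the tray until you feel by its weight that the last casting caught inside has dropped into the tray. Then stand the empty box mouth-down in the middle of the cork mat and let go, and finally fold the hook flat against its rail. Leave everything else on the bench where it is.

Things in the scene. Friction and masses are not known exactly. Their poses are not given: they have to be found in the camera images.
- box: Bare sheet-steel draining box hanging mouth-down, 140 mm (its x) by 80 mm (y) by 80 mm high, walls 4 mm, 0.45 kg empty. Origin: centre of the mouth, in the plane of the lower rim; z up out of the closed top. Above it: stem 14 mm thick (z 80 to 112 mm), collar disc 40 mm across (z 112 to 118), black grip block 22 mm (x) by 36 mm (y), z 118 to 160.
- box_grip (a point): Where to grip the box: on its axis, 143 mm above the plane of its mouth, in the black grip block (22 mm wide along the box's x, so the fingers close along the box's x, one at either side). Axes as the box's.
- box_lip_a (a point): Middle of the lip turned in along the mouth at the box's +x end, 46 mm from the axis, 10 mm above the rim's plane. There is one like it at -x. Each lip is 40 mm wide and slopes down at 18 degrees from the slot's edge to the end wall, like a gutter, so it holds what lies on it while the box is level or tilted a little.
- box_slot (a point): Centre of the open slot between the lips, in the mouth's plane: 52 mm wide (box x), 72 mm long (box y). Castings leave through it. One slides off its lip when the box is tipped about its y axis with that lip on the high side: about 50 to 55 degrees if held still, 35 to 45 with brisk shakes of some 40 mm sideways. It may lodge again on the other lip.
- box_inside (a point): Middle of the space inside the box, 40 mm above the mouth's plane. Three flat metal castings, each 58 by 26 by 12 mm and 0.11 to 0.15 kg, are caught inside on the lips, unseen: at least one at either end, length along the box's y; two may lie one on the other.
- rack: The hook rail, fixed: a wooden rail (165 mm long along y, 60 mm high, top 200 mm above the table) on two steel legs. Origin: on the table straight below the point where the box hangs. The front face of the rail lies at x = +105 mm and faces -x, towards the robot. The box hangs with its collar resting on the hook, 180 mm above the table, its x along the rack's y.
- hook (a joint): Angle of the forked steel hook about its upright hinge: 1.571 = folded out, pointing to the rack's -x (the box hangs there); 0 = folded flat along the rail, pointing to the rack's -y. It stays where it is left; about 1 to 2 N at its tip move it. To fold it, push its tip towards the rack's -y and then +x.
- hook_hinge (a point): The hinge axis of the hook, at rack x = +85 mm, y = 0, at the height of the hook's top edge (180 mm).
- hook_tip (a point): Middle of the open end of the hook's fork, on its top edge, 105 mm from the hinge axis. The fork is 32 mm wide over its tines, 20 mm tall (160 to 180 mm above the table), its 20 mm gap open at the tip; the box's stem stands in it 85 mm from the hinge. Stops at the tine ends stand 4 mm up: lift the box 10 mm or more, then draw it out along the fork away from the rail.
- tray: The wooden catch tray, fixed: open box 200 mm (x) by 220 mm (y), 45 mm high, walls and floor 6 mm. Origin: centre of its underside on the table.
- mat: The cork mat, fixed: 150 mm (x) by 200 mm (y), 6 mm thick. Origin: centre of its underside on the table.
- tumbler_a: A drinking glass, 72 mm across, 120 mm high; bystander. Origin: centre of its foot.
- tumbler_b: A second drinking glass, the same; bystander.
- bowl: A glass bowl, 170 mm across, 80 mm high; bystander. Origin: centre of its foot.
- jar: A closed jar, 60 mm across, 90 mm high; bystander. Origin: centre of its foot.
- brush: A brush lying on the table near the robot; bystander.
- hammer: A hammer lying on the table near the robot; bystander.
- brick: A pale soldering block, 110 by 75 by 40 mm; bystander. Origin: centre of its underside.
Not all that is in view belongs to the job. Leave any blue look-alike of the rack alone.

How it is judged:
On the way, in this order (a step that is already met when the one before it is completed fails the run):
1. the box is lifted off the hook (distance of box from where it was at the start of the episode above 0.08 m and contact force between box and rack below 0.05 N), for 0.1 s.
2. all the castings lie in the tray, shaken out of the box, which does not touch the tray (contact force between tray and anything else above 3.1 N and contact force between tray and box below 0.05 N and contact force between tray and the arm below 0.05 N and contact force between tray and the fingers below 0.05 N), for 0.3 s.
3. the empty box stands mouth-down on the mat, let go (horizontal distance between box and mat below 0.04 m and angle between box's own z axis and vertical below 0.08 rad and height (world z) of box below 0.012 m and contact force between box and the fingers below 0.05 N and contact force between box and mat between 3.5 and 5 N), for 0.2 s.
4. the hook is folded flat against the rail (value of joint hook below 0.15 rad), for 0.2 s.
At the end, for the whole second after the job is handed in: All three castings (together more than 3.1 N) lie in the tray; the empty box (less than 5 N on the mat) stands at rest mouth-down on the mat, its axis within 40 mm of the mat's centre and upright within 0.08 rad; the hook is folded to within 0.15 rad of flat against its rail (contact force between tray and anything else above 3.1 N and horizontal distance between box and mat below 0.04 m and angle between box's own z axis and vertical below 0.08 rad and height (world z) of box below 0.012 m and contact force between box and mat below 5 N and linear speed of box below 0.02 m/s and value of joint hook below 0.15 rad); the robot touches nothing.
It fails at once if a bystander is moved more than 30 mm or knocked over (distance of any of tumbler_a, tumbler_b, bowl, jar, brush, hammer, brick from where it was at the start of the episode above 0.03 m or angle between any of tumbler_a, tumbler_b, jar's own z axis and vertical above 0.5 rad).
It fails at once if the box is turned past lying on its side, away from mouth-down (angle between box's own z axis and vertical above 1.4 rad).
It also fails if it takes over 72 s, if anything falls off the work surface, if the arm or the gripper's body presses on something with over 40 N, if the wrist force passes 120 N, or if a joint passes its speed limit or range.

## Working session

There is one attempt and no reset: what is moved stays moved. The work goes in short steps, Python scripts to look and compute and a tool call to move; the robot and the scene stay as the last step left them, time stands still between calls to the robot, and variables do not carry over. Pictures are saved under pics/ and viewed, at most 10 in all, crops included, and the job is handed in when it is done.

Besides the shell and the picture viewer there is one more tool, called after "Call:" by a JSON object that holds its "fn" and its "kwargs", one argument or row to a line. carry_out: Moves the arm, as the interface text tells. Its arguments: {"type":"object","properties":{"delta_pos":{"type":"array","items":{"type":"array","items":{"type":"number"}}},"dr":{"type":"array","items":{"type":"array","items":{"type":"number"}}},"claw":{"type":"number"}},"required":["delta_pos","dr"]}

```bash
mkdir -p pics; ls
cat > h.py <<'E'
import numpy as np, cv2
from cell import robot, viewer, models
def snap(cam,name):
    c=viewer.capture(cam); cv2.imwrite(f'pics/{name}.png',c['frame'][:,:,::-1]); return c
def proj(c,P):
    T=np.linalg.inv(c['world_from_camera']); p=T[:3,:3]@np.array(P)+T[:3,3]; s=p[:2]/p[2]; s=s*(1+c['k1']*(s@s)); return (c['intrinsics']@np.r_[s,1])[:2]
def ray(c,uv,z):
    K=np.array(c['intrinsics']); d=np.linalg.solve(K,np.r_[uv,1])[:2]; s=d.copy()
    for _ in range(20): s=d/(1+c['k1']*(s@s))
    W=np.array(c['world_from_camera']); r=W[:3,:3]@np.r_[s,1]; o=W[:3,3]; return o+r*(z-o[2])/r[2]
E
cat > a.py <<'E'
from h import *
np.set_printoptions(precision=3,suppress=True)
s=robot.sense(); print({k:np.round(v,3) for k,v in s.items()})
for cam in ('side','top'):
    c=snap(cam,cam+'0'); print(cam,np.array(c['world_from_camera'])[:3,3])
    for l in ['box','box_grip','box_slot','rack','hook_hinge','hook_tip','tray','mat','tumbler_a','bowl','jar','brush','hammer','brick']:
        print(l,[(round(d['score'],2),np.round(d['centre'],3).tolist(),np.round(proj(c,d['centre'])).astype(int).tolist()) for d in models.tip_of(cam,l)[:3]])
E
python3 a.py
```

```text
pics
{'t': np.float64(0.0), 'joints': array([ 1.145,  0.334,  0.04 ,  1.466, -0.013,  1.343, -0.058]), 'joint_vel': array([-0.   ,  0.   ,  0.001, -0.   ,  0.001,  0.002, -0.   ]), 'joint_torque': array([  0.001, -65.635,   1.336, -40.38 ,  -0.06 ,   0.045,   0.   ]), 'ee_pos': array([ 0.208, -0.615,  0.247]), 'eef_rot': array([-3.098, -0.511,  0.001]), 'ft_force': array([-0.174, -0.628,  0.341]), 'torque': array([ 0.002, -0.019,  0.031]), 'grasp_force': np.float64(0.0), 'opening': np.float64(0.087)}
side [0.098 1.013 1.166]
box [(0.96, [0.558, -0.288, 0.069], [255, 151])]
box_grip [(0.81, [0.557, -0.285, 0.208], [255, 125]), (0.71, [0.433, 0.486, -0.002], [207, 322])]
box_slot [(0.95, [0.557, -0.287, 0.066], [255, 152])]
rack []
hook_hinge [(0.78, [0.156, -0.274, 0.183], [349, 154]), (0.73, [0.65, -0.302, 0.178], [236, 125])]
hook_tip [(0.68, [0.148, -0.371, 0.18], [355, 141]), (0.45, [0.539, -0.284, 0.179], [259, 132]), (0.45, [0.759, 0.104, -0.003], [173, 211])]
tray [(0.88, [0.583, -0.001, -0.003], [224, 205])]
mat [(0.65, [0.535, 0.3, 0.002], [203, 265]), (0.4, [0.561, -0.288, 0
[... 829 characters left out ...]
_tip [(0.51, [0.15, -0.373, 0.179], [356, 268]), (0.46, [0.543, -0.283, 0.179], [333, 161])]
tray [(0.91, [0.587, 0.006, 0.0], [255, 154])]
mat [(0.7, [0.539, 0.296, 0.002], [183, 164])]
tumbler_a [(0.66, [0.758, 0.104, -0.0], [231, 112]), (0.66, [0.759, -0.103, 0.0], [282, 112])]
bowl [(0.84, [0.487, -0.546, 0.002], [389, 181]), (0.27, [0.563, -0.286, 0.204], [335, 154])]
jar [(0.51, [0.429, 0.485, -0.001], [137, 190])]
brush [(0.81, [0.345, 0.2, -0.001], [206, 212]), (0.16, [0.485, -0.545, 0.001], [389, 181])]
hammer [(0.65, [0.343, -0.242, 0.0], [315, 215])]
brick [(0.97, [0.586, 0.501, 0.005], [134, 152]), (0.45, [0.348, 0.2, 0.002], [206, 212]), (0.3, [0.543, -0.28, 0.177], [332, 161])]
```

```bash
python3 -c "
import cv2,numpy as np
a=cv2.imread('pics/side0.png')[90:350,120:420];b=cv2.imread('pics/top0.png')[90:290,110:410]
cv2.imwrite('pics/side0c.png',cv2.resize(a,None,fx=2.3,fy=2.3));cv2.imwrite('pics/top0c.png',cv2.resize(b,None,fx=2.6,fy=2.6))"
```

```text
(no output)
```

View pics/side0c.png

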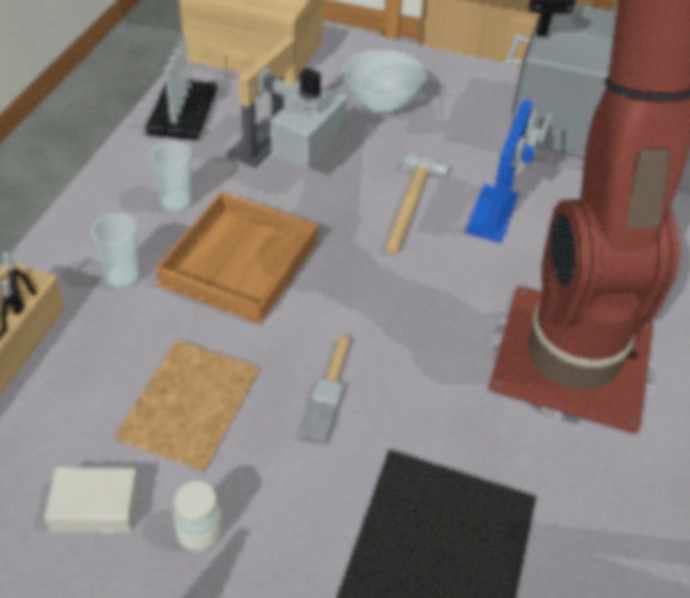

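View pics/top0c.png

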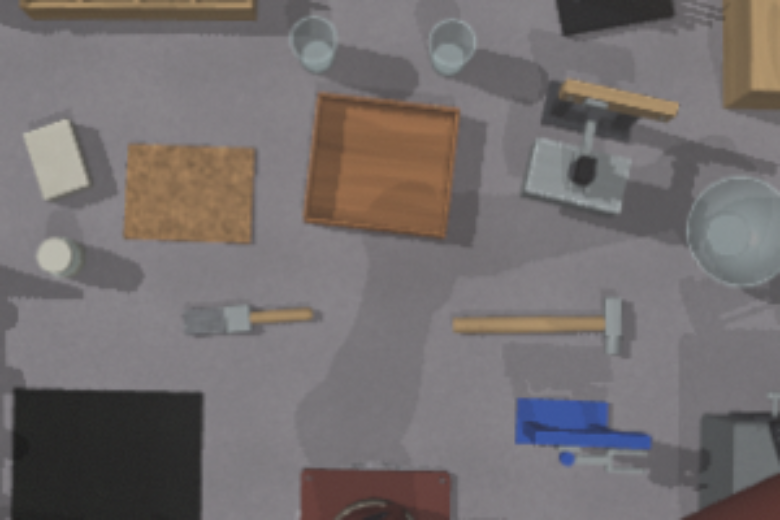

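The side crop shows the box on its hook at full pixel about (255,140), with the tray at about (224,205), the mat at about (203,265) and the blue look-alike rack near the robot. The top crop shows the rail yawed by about -10°. That agrees with the networks: hinge (0.646,-0.3015), box (0.561,-0.286).

```bash
cat >> h.py <<'E'
from scipy.spatial.transform import Rotation as R
import json
def down(a):  # tool down, tool y at world angle a (deg)
    y=np.array([np.cos(np.radians(a)),np.sin(np.radians(a)),0]); z=np.array([0,0,-1.]); return R.from_matrix(np.c_[np.cross(y,z),y,z])
def plan(wps,rot0=None,pos0=None):
    """wps: (pos, Rotation, rows); prints rows"""
    s=robot.sense(); p=np.array(s['ee_pos']) if pos0 is None else pos0; q=R.from_rotvec(s['eef_rot']) if rot0 is None else rot0
    D=[];W=[]
    for P,Q,n in wps:
        Q=Q or q
        for i in range(n):
            d=q.inv().apply((np.array(P)-p)/(n-i)); w=(q.inv()*Q).as_rotvec()/(n-i)
            d=np.round(d/.05,2)+0.; w=np.round(np.degrees(w)/5,2)+0.
            D.append(d.tolist());W.append(w.tolist()); p=p+q.apply(d*.05); q=q*R.from_rotvec(np.radians(w*5))
    print('max',np.abs(D).max(),np.abs(W).max())
    for i in range(0,len(D),10): print(json.dumps({'delta_pos':D[i:i+10],'dr':W[i:i+10]}))
    return p,q
E
python3 -c "
from h import *
plan([([.37,-.46,.31],down(-90),7),([.561,-.286,.30],down(-100),7),([.561,-.286,.217],down(-100),4)])"
```

```text
max 0.58 0.54
{"delta_pos": [[0.58, -0.27, -0.18], [0.57, -0.3, -0.18], [0.55, -0.33, -0.18], [0.53, -0.35, -0.18], [0.52, -0.38, -0.18], [0.5, -0.4, -0.17], [0.48, -0.42, -0.18], [0.55, -0.5, 0.03], [0.53, -0.51, 0.03], [0.52, -0.52, 0.03]], "dr": [[0.0, 0.0, 0.53], [0.0, 0.0, 0.54], [0.0, 0.0, 0.53], [0.0, 0.0, 0.54], [0.0, 0.0, 0.53], [0.0, 0.0, 0.54], [0.0, 0.0, 0.53], [0.0, 0.0, 0.29], [0.0, 0.0, 0.29], [0.0, 0.0, 0.28]]}
{"delta_pos": [[0.51, -0.54, 0.03], [0.49, -0.55, 0.03], [0.48, -0.56, 0.03], [0.47, -0.57, 0.02], [0.0, 0.0, 0.42], [0.0, 0.0, 0.41], [0.0, 0.0, 0.42], [0.0, 0.0, 0.41]], "dr": [[0.0, 0.0, 0.29], [0.0, 0.0, 0.28], [0.0, 0.0, 0.29], [0.0, 0.0, 0.28], [0.0, 0.0, 0.0], [0.0, 0.0, 0.0], [0.0, 0.0, 0.0], [0.0, 0.0, 0.0]]}
```

Call:
{"fn": "carry_out", "kwargs": {
  "delta_pos": [
    [0.58,-0.27,-0.18],
    [0.57,-0.3,-0.18],
    [0.55,-0.33,-0.18],
    [0.53,-0.35,-0.18],
    [0.52,-0.38,-0.18],
    [0.5,-0.4,-0.17],
    [0.48,-0.42,-0.18],
    [0.55,-0.5,0.03],
    [0.53,-0.51,0.03],
    [0.52,-0.52,0.03]
  ],
  "dr": [
    [0,0,0.53],
    [0,0,0.54],
    [0,0,0.53],
    [0,0,0.54],
    [0,0,0.53],
    [0,0,0.54],
    [0,0,0.53],
    [0,0,0.29],
    [0,0,0.29],
    [0,0,0.28]
  ],
  "claw": 87
}}

```text
t: 2.5
ee_pos: [0.4527, -0.3843, 0.3058]
eef_rot: [3.139, -0.119, 0.001]
ft_force: [0.7, 0.1, 0.7]
opening: 0.0873
grasp_force: 0.0
```

Call:
{"fn": "carry_out", "kwargs": {
  "delta_pos": [
    [0.51,-0.54,0.03],
    [0.49,-0.55,0.03],
    [0.48,-0.56,0.03],
    [0.47,-0.57,0.02],
    [0,0,0],
    [0,0,0],
    [0,0,0]
  ],
  "dr": [
    [0,0,0.29],
    [0,0,0.28],
    [0,0,0.29],
    [0,0,0.28],
    [0,0,0],
    [0,0,0],
    [0,0,0]
  ]
}}

```text
t: 3.2
ee_pos: [0.5603, -0.287, 0.3001]
eef_rot: [3.129, -0.275, -0.001]
ft_force: [-0.1, 0.5, 0.6]
opening: 0.0869
grasp_force: 0.0
```

Call:
{"fn": "carry_out", "kwargs": {
  "delta_pos": [
    [0,0,0.42],
    [0,0,0.41],
    [0,0,0.42],
    [0,0,0.41],
    [0,0,0],
    [0,0,0]
  ],
  "dr": [
    [0,0,0],
    [0,0,0],
    [0,0,0],
    [0,0,0],
    [0,0,0],
    [0,0,0]
  ]
}}

```text
t: 3.8
ee_pos: [0.5605, -0.2869, 0.2177]
eef_rot: [3.129, -0.276, -0.0]
ft_force: [-0.2, 0.5, 1.1]
opening: 0.0867
grasp_force: 0.0
```

```bash
python3 -c "
from h import *
c=snap('top','g'); d=snap('side','g2')
a=c['frame'][110:200,290:390,::-1];b=d['frame'][70:190,200:330,::-1]
cv2.imwrite('pics/gc.png',np.hstack([cv2.resize(a,(400,360)),cv2.resize(b,(390,360))]))
s=robot.sense();print(s['ee_pos'],s['ft_force'],s['joints'])"
```

```text
[ 0.56134135 -0.28673213  0.21871317] [ 0.06040878 -0.58311821  0.83178542] [ 0.55113108  0.31714675 -0.18735869  1.5480348   0.06091174  1.28000439
 -1.39028839]
```

View pics/gc.png

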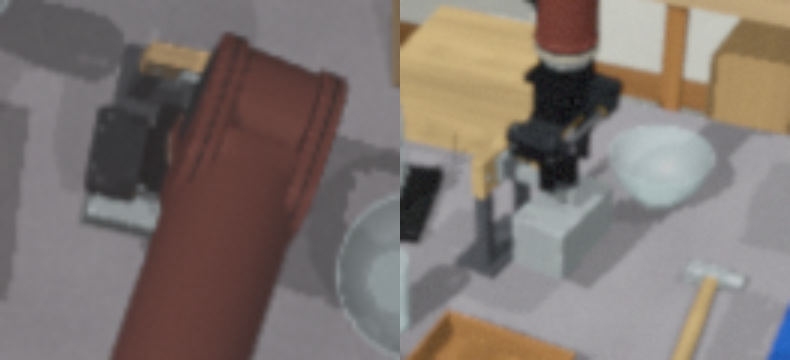

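The side view shows the gripper straddling the grip block above the box, with nothing displaced. I'll close the gripper.

Call:
{"fn": "carry_out", "kwargs": {
  "delta_pos": [
    [0,0,0],
    [0,0,0],
    [0,0,0],
    [0,0,0],
    [0,0,0],
    [0,0,0],
    [0,0,0]
  ],
  "dr": [
    [0,0,0],
    [0,0,0],
    [0,0,0],
    [0,0,0],
    [0,0,0],
    [0,0,0],
    [0,0,0]
  ],
  "claw": 0
}}

```text
t: 4.6
ee_pos: [0.5611, -0.2859, 0.217]
eef_rot: [-3.13, 0.273, 0.0]
ft_force: [-0.2, 0.1, -0.3]
opening: 0.0391
grasp_force: 0.0
```

Call:
{"fn": "carry_out", "kwargs": {
  "delta_pos": [
    [0,0,-0.08],
    [0,0,-0.1],
    [0,0,0],
    [0,0,0]
  ],
  "dr": [
    [0,0,0],
    [0,0,0],
    [0,0,0],
    [0,0,0]
  ]
}}

```text
t: 5.0
ee_pos: [0.5612, -0.2859, 0.2264]
eef_rot: [3.13, -0.273, 0.001]
ft_force: [-0.5, 0.6, 1.0]
opening: 0.022
grasp_force: 29.8
```

The fingers only closed during the lift, so the grip is 9 mm too high. I'll ease the gripper open, go back down and re-grip.

Call:
{"fn": "carry_out", "kwargs": {
  "delta_pos": [
    [0,0,0],
    [0,0,0],
    [0,0,0],
    [0,0,0.1],
    [0,0,0.09],
    [0,0,0]
  ],
  "dr": [
    [0,0,0],
    [0,0,0],
    [0,0,0],
    [0,0,0],
    [0,0,0],
    [0,0,0]
  ],
  "claw": 32
}}

```text
t: 5.6
ee_pos: [0.5606, -0.2857, 0.2154]
eef_rot: [-3.129, 0.273, 0.002]
ft_force: [0.4, 0.6, 0.7]
opening: 0.032
grasp_force: 0.0
```

Call:
{"fn": "carry_out", "kwargs": {
  "delta_pos": [
    [0,0,0],
    [0,0,0],
    [0,0,0],
    [0,0,0],
    [0,0,0],
    [0,0,0]
  ],
  "dr": [
    [0,0,0],
    [0,0,0],
    [0,0,0],
    [0,0,0],
    [0,0,0],
    [0,0,0]
  ],
  "claw": 0
}}

```text
t: 6.2
ee_pos: [0.5611, -0.2859, 0.2167]
eef_rot: [3.13, -0.273, 0.0]
ft_force: [0.7, -0.7, 0.8]
opening: 0.0218
grasp_force: 30.0
```

Call:
{"fn": "carry_out", "kwargs": {
  "delta_pos": [
    [0,0,-0.09],
    [0,0,-0.09],
    [0,0,0],
    [0,0,0]
  ],
  "dr": [
    [0,0,0],
    [0,0,0],
    [0,0,0],
    [0,0,0]
  ]
}}

```text
t: 6.6
ee_pos: [0.5609, -0.2859, 0.2252]
eef_rot: [-3.129, 0.273, 0.001]
ft_force: [0.2, 0.1, -8.6]
opening: 0.0219
grasp_force: 30.0
```

Call:
{"fn": "carry_out", "kwargs": {
  "delta_pos": [
    [-0.3,0,0],
    [-0.4,0,0],
    [-0.4,0,0],
    [-0.4,0,0],
    [-0.4,0,0],
    [-0.2,0,0],
    [0,0,0]
  ],
  "dr": [
    [0,0,0],
    [0,0,0],
    [0,0,0],
    [0,0,0],
    [0,0,0],
    [0,0,0],
    [0,0,0]
  ]
}}

```text
t: 7.3
ee_pos: [0.4566, -0.2679, 0.2257]
eef_rot: [3.129, -0.275, -0.0]
ft_force: [1.1, 0.4, -8.4]
opening: 0.0219
grasp_force: 30.0
```

```bash
python3 -c "
from h import *
s=robot.sense();print(s['ee_pos'],s['ft_force'])
f=[]
for i in range(3): snap('top','t'); f.append(robot.sense()['ft_force'])
print(np.mean(f,0))
for l in ['box','hook_tip']:
  for cam in ['side','top']: print(cam,[(round(d['score'],2),np.round(d['centre'],3)) for d in models.tip_of(cam,l)[:3]])
plan([([.47,-.23,.309],down(-100),4),([.575,.015,.309],down(-90),11)])"
```

```text
[ 0.45664795 -0.26787736  0.22565758] [ 1.1448376   0.41914616 -8.38859128]
[ 0.177118    0.08925585 -8.19373736]
side [(0.33, array([ 0.541, -0.282,  0.184]))]
top [(0.56, array([ 0.462, -0.265,  0.074]))]
side [(0.59, array([ 0.149, -0.372,  0.183])), (0.58, array([ 0.54 , -0.282,  0.18 ]))]
top [(0.58, array([ 0.545, -0.282,  0.179])), (0.57, array([ 0.149, -0.372,  0.182]))]
max 0.47 0.19
{"delta_pos": [[0.03, -0.2, -0.42], [0.02, -0.19, -0.42], [0.03, -0.2, -0.42], [0.02, -0.19, -0.41], [0.11, -0.47, 0.0], [0.12, -0.47, 0.0], [0.13, -0.47, 0.0], [0.13, -0.47, 0.0], [0.14, -0.46, 0.0], [0.15, -0.46, 0.0]], "dr": [[0.0, 0.0, 0.0], [0.0, 0.0, 0.0], [0.0, 0.0, 0.01], [0.0, 0.0, 0.0], [0.0, 0.0, -0.18], [0.0, 0.0, -0.18], [0.0, 0.0, -0.18], [0.0, 0.0, -0.18], [0.0, 0.0, -0.18], [0.0, 0.0, -0.18]]}
{"delta_pos": [[0.15, -0.46, 0.0], [0.16, -0.46, 0.0], [0.17, -0.45, 0.0], [0.18, -0.45, 0.0], [0.18, -0.46, 0.0]], "dr": [[0.0, 0.0, -0.18], [0.0, 0.0, -0.18], [0.0, 0.0, -0.19], [0.0, 0.0, -0.18], [0.0, 0.0, -0.19]]}
```

Call:
{"fn": "carry_out", "kwargs": {
  "delta_pos": [
    [0.03,-0.2,-0.42],
    [0.02,-0.19,-0.42],
    [0.03,-0.2,-0.42],
    [0.02,-0.19,-0.41],
    [0.11,-0.47,0],
    [0.12,-0.47,0],
    [0.13,-0.47,0],
    [0.13,-0.47,0],
    [0.14,-0.46,0],
    [0.15,-0.46,0]
  ],
  "dr": [
    [0,0,0],
    [0,0,0],
    [0,0,0],
    [0,0,0],
    [0,0,-0.18],
    [0,0,-0.18],
    [0,0,-0.18],
    [0,0,-0.18],
    [0,0,-0.18],
    [0,0,-0.18]
  ]
}}

```text
t: 8.65
ee_pos: [0.5274, -0.0956, 0.309]
eef_rot: [-3.139, 0.124, 0.0]
ft_force: [0.0, 0.1, -9.0]
opening: 0.0223
grasp_force: 30.0
```

Call:
{"fn": "carry_out", "kwargs": {
  "delta_pos": [
    [0.15,-0.46,0],
    [0.16,-0.46,0],
    [0.17,-0.45,0],
    [0.18,-0.45,0],
    [0.18,-0.46,0],
    [0,0,0],
    [0,0,0]
  ],
  "dr": [
    [0,0,-0.18],
    [0,0,-0.18],
    [0,0,-0.19],
    [0,0,-0.18],
    [0,0,-0.19],
    [0,0,0],
    [0,0,0]
  ]
}}

```text
t: 9.35
ee_pos: [0.5745, 0.0159, 0.3087]
eef_rot: [-3.141, -0.003, 0.001]
ft_force: [0.5, -1.4, -8.5]
opening: 0.0214
grasp_force: 30.0
```

Call:
{"fn": "carry_out", "kwargs": {
  "delta_pos": [
    [0,-0.26,0.01],
    [0,-0.26,0.01],
    [0,-0.26,0.01],
    [0,-0.26,0.01],
    [0,-0.26,0.01],
    [0,-0.26,0.01],
    [0,-0.26,0.01],
    [0,-0.26,0.01],
    [0,0,0]
  ],
  "dr": [
    [-1,0,0],
    [-1,0,0],
    [-1,0,0],
    [-1,0,0],
    [-1,0,0],
    [-1,0,0],
    [-1,0,0],
    [-1,0,0],
    [0,0,0]
  ]
}}

```text
t: 10.25
ee_pos: [0.5733, 0.1148, 0.2709]
eef_rot: [2.444, 0.009, -0.004]
ft_force: [-1.6, 2.3, -9.8]
opening: 0.0217
grasp_force: 30.0
```

```bash
cat > st.py <<'E'
from h import *
s=robot.sense(); q=R.from_rotvec(s['eef_rot']); m=q.as_matrix()
print('t',s['t'],'slot',np.round(np.array(s['ee_pos'])+.149*m[:,2],3),'tcp',np.round(s['ee_pos'],3),'tilt',round(float(np.degrees(np.arctan2(m[1,2],-m[2,2]))),1),'x',np.round(m[:,0],3),'J',np.round(s['joints'],2),'f',np.round(s['ft_force'],1))
E
python3 st.py
```

```text
t 10.25 slot [0.573 0.019 0.157] tcp [0.573 0.115 0.271] tilt -40.0 x [ 1.     0.006 -0.005] J [-0.24  0.44 -0.49  1.48  0.71  1.77 -2.34] f [-1.6  2.3 -9.8]
```

Call:
{"fn": "carry_out", "kwargs": {
  "delta_pos": [
    [0,-0.26,0.01],
    [0,0.28,0.28],
    [0,-0.57,-0.57],
    [0,0.57,0.57],
    [0,-0.57,-0.57],
    [0,0.57,0.57],
    [0,-0.57,-0.57],
    [0,0.57,0.57],
    [0,-0.28,-0.28],
    [0,0,0]
  ],
  "dr": [
    [-1,0,0],
    [0,0,0],
    [0,0,0],
    [0,0,0],
    [0,0,0],
    [0,0,0],
    [0,0,0],
    [0,0,0],
    [0,0,0],
    [0,0,0]
  ]
}}

```text
t: 11.25
ee_pos: [0.5747, 0.1208, 0.2664]
eef_rot: [2.36, -0.001, 0.001]
ft_force: [0.5, 1.6, -6.3]
opening: 0.0216
grasp_force: 30.0
```

```bash
python3 st.py
```

```text
t 11.25 slot [0.575 0.016 0.161] tcp [0.575 0.121 0.266] tilt -44.8 x [ 1.    -0.001  0.001] J [-0.28  0.49 -0.48  1.46  0.77  1.82 -2.38] f [ 0.5  1.6 -6.3]
```

Call:
{"fn": "carry_out", "kwargs": {
  "delta_pos": [
    [0,0.26,0.01],
    [0,0.26,0.01],
    [0,0.26,0.01],
    [0,0.26,0.01],
    [0,0.26,0.01],
    [0,0.26,0.01],
    [0,0.26,0.01],
    [0,0.26,0.01],
    [0,0.26,0.01],
    [0,0,0]
  ],
  "dr": [
    [1,0,0],
    [1,0,0],
    [1,0,0],
    [1,0,0],
    [1,0,0],
    [1,0,0],
    [1,0,0],
    [1,0,0],
    [1,0,0],
    [0,0,0]
  ]
}}

```text
t: 12.25
ee_pos: [0.5746, 0.0082, 0.3114]
eef_rot: [3.141, -0.015, 0.004]
ft_force: [-0.1, -3.3, -5.5]
opening: 0.0215
grasp_force: 30.0
```

```bash
python3 st.py; python3 -c "
from h import *
f=[]
for i in range(3):
  c=snap('top','tr1'); f.append(robot.sense()['ft_force'])
print(np.mean(f,0))"
```

```text
t 12.25 slot [0.575 0.008 0.162] tcp [0.575 0.008 0.311] tilt -0.0 x [ 1.    -0.01   0.003] J [ 0.31  0.18 -0.46  1.54  0.08  1.44 -1.74] f [-0.1 -3.3 -5.5]
[ 0.38722242  0.15940069 -5.42884166]
```

About 2.9 N has gone, so two castings are out and one is left. Now I'll tilt the other way.

Call:
{"fn": "carry_out", "kwargs": {
  "delta_pos": [
    [0,0.2,0.01],
    [0,0.26,0.01],
    [0,0.26,0.01],
    [0,0.26,0.01],
    [0,0.26,0.01],
    [0,0.26,0.01],
    [0,0.26,0.01],
    [0,0.26,0.01],
    [0,0,0]
  ],
  "dr": [
    [1,0,0],
    [1,0,0],
    [1,0,0],
    [1,0,0],
    [1,0,0],
    [1,0,0],
    [1,0,0],
    [1,0,0],
    [0,0,0]
  ]
}}

```text
t: 13.3
ee_pos: [0.5733, -0.081, 0.272]
eef_rot: [-2.443, 0.007, 0.005]
ft_force: [-0.3, -1.7, -6.7]
opening: 0.0217
grasp_force: 30.1
```

```bash
python3 st.py
```

```text
t 13.3 slot [0.573 0.015 0.158] tcp [ 0.573 -0.081  0.272] tilt 40.0 x [ 1.    -0.004 -0.005] J [ 0.71  0.39 -0.37  1.52 -0.51  1.52 -1.14] f [-0.3 -1.7 -6.7]
```

Call:
{"fn": "carry_out", "kwargs": {
  "delta_pos": [
    [0,0.26,0.01],
    [0,-0.28,0.28],
    [0,0.57,-0.57],
    [0,-0.57,0.57],
    [0,0.57,-0.57],
    [0,-0.57,0.57],
    [0,0.57,-0.57],
    [0,-0.57,0.57],
    [0,0.28,-0.28],
    [0,0,0]
  ],
  "dr": [
    [1,0,0],
    [0,0,0],
    [0,0,0],
    [0,0,0],
    [0,0,0],
    [0,0,0],
    [0,0,0],
    [0,0,0],
    [0,0,0],
    [0,0,0]
  ]
}}

```text
t: 14.3
ee_pos: [0.5746, -0.087, 0.2672]
eef_rot: [-2.36, -0.003, 0.0]
ft_force: [0.5, -0.3, -3.9]
opening: 0.0217
grasp_force: 30.0
```

```bash
python3 -c "
from h import *
f=[]
for i in range(4):
  c=snap('top','tr1'); f.append(robot.sense()['ft_force'])
print(np.mean(f,0))"; python3 st.py
```

```text
[ 0.51509896  0.65101056 -4.40188116]
t 14.5 slot [0.574 0.019 0.162] tcp [ 0.574 -0.086  0.267] tilt 45.0 x [1.    0.001 0.   ] J [ 0.74  0.44 -0.38  1.51 -0.56  1.55 -1.09] f [ 0.6  0.9 -4.4]
```

Call:
{"fn": "carry_out", "kwargs": {
  "delta_pos": [
    [0,-0.26,0.01],
    [0,-0.26,0.01],
    [0,-0.26,0.01],
    [0,-0.26,0.01],
    [0,-0.26,0.01],
    [0,-0.26,0.01],
    [0,-0.26,0.01],
    [0,-0.26,0.01],
    [0,-0.26,0.01],
    [0,0,0]
  ],
  "dr": [
    [-1,0,0],
    [-1,0,0],
    [-1,0,0],
    [-1,0,0],
    [-1,0,0],
    [-1,0,0],
    [-1,0,0],
    [-1,0,0],
    [-1,0,0],
    [0,0,0]
  ]
}}

```text
t: 15.5
ee_pos: [0.5734, 0.0252, 0.3121]
eef_rot: [-3.141, -0.015, -0.001]
ft_force: [-0.1, 0.9, -4.0]
opening: 0.0221
grasp_force: 30.0
```

```bash
python3 -c "
from h import *
f=[]
for i in range(6):
  c=snap(['top','side'][i%2],'tr'+str(i%2)); f.append(robot.sense()['ft_force'])
print(np.mean(f,0),np.std(f,0))
a=cv2.imread('pics/tr0.png')[110:200,215:305];b=cv2.imread('pics/tr1.png')[160:250,175:265]
cv2.imwrite('pics/trc.png',np.hstack([cv2.resize(a,(400,400)),cv2.resize(b,(400,400))]))"; python3 st.py
```

```text
[ 0.3005332  -0.45744025 -4.37781897] [0.35329916 0.28408119 0.34652263]
t 15.8 slot [0.574 0.017 0.162] tcp [0.574 0.017 0.311] tilt 0.0 x [ 1.    -0.002 -0.001] J [ 0.29  0.19 -0.45  1.54  0.08  1.44 -1.74] f [ 0.8 -0.5 -4. ]
```

View pics/trc.png

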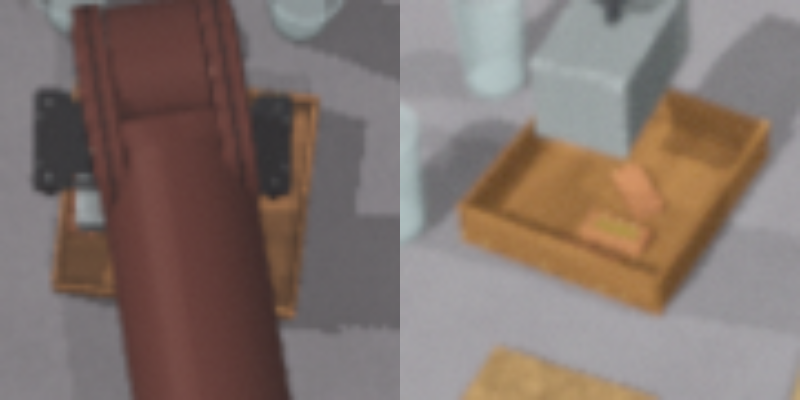

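Side view: the castings lie in the tray around crop pixels (640,190) and (615,232), one possibly on top of another. Weight went 8.4, 5.4, 4.4 N. A 4.0 N drop is more than two castings can weigh (at most 2.9 N), so the box is empty. Next is the mat.

```bash
python3 -c "
from h import *
plan([([.537,.298,.290],down(-90),12),([.537,.298,.165],down(-90),6)])"
```

```text
max 0.47 0.01
{"delta_pos": [[-0.06, -0.47, 0.04], [-0.06, -0.47, 0.03], [-0.06, -0.47, 0.04], [-0.06, -0.47, 0.03], [-0.06, -0.47, 0.04], [-0.06, -0.47, 0.03], [-0.07, -0.47, 0.04], [-0.06, -0.47, 0.03], [-0.07, -0.47, 0.04], [-0.06, -0.46, 0.03]], "dr": [[0.0, 0.0, 0.0], [0.0, 0.0, 0.0], [0.0, 0.0, 0.0], [0.0, 0.0, 0.0], [0.0, 0.0, 0.0], [0.0, 0.0, 0.0], [0.0, 0.0, 0.0], [0.0, 0.0, 0.0], [0.0, 0.0, -0.01], [0.0, 0.0, 0.0]]}
{"delta_pos": [[-0.07, -0.47, 0.04], [-0.06, -0.46, 0.03], [0.0, 0.0, 0.42], [0.0, 0.0, 0.42], [0.0, 0.0, 0.42], [0.0, 0.0, 0.41], [0.0, 0.0, 0.42], [0.0, 0.0, 0.41]], "dr": [[0.0, 0.0, -0.01], [-0.01, 0.01, 0.0], [0.0, 0.0, 0.0], [0.0, 0.0, 0.0], [0.0, 0.0, 0.0], [0.0, 0.0, 0.0], [0.0, 0.0, 0.0], [0.0, 0.0, 0.0]]}
```

Call:
{"fn": "carry_out", "kwargs": {
  "delta_pos": [
    [-0.06,-0.47,0.04],
    [-0.06,-0.47,0.03],
    [-0.06,-0.47,0.04],
    [-0.06,-0.47,0.03],
    [-0.06,-0.47,0.04],
    [-0.06,-0.47,0.03],
    [-0.07,-0.47,0.04],
    [-0.06,-0.47,0.03],
    [-0.07,-0.47,0.04],
    [-0.06,-0.46,0.03]
  ],
  "dr": [
    [0,0,0],
    [0,0,0],
    [0,0,0],
    [0,0,0],
    [0,0,0],
    [0,0,0],
    [0,0,0],
    [0,0,0],
    [0,0,0],
    [0,0,0]
  ]
}}

```text
t: 16.8
ee_pos: [0.5434, 0.2525, 0.2935]
eef_rot: [-3.141, 0.003, 0.001]
ft_force: [-0.1, 0.8, -4.6]
opening: 0.0218
grasp_force: 30.0
```

Call:
{"fn": "carry_out", "kwargs": {
  "delta_pos": [
    [-0.07,-0.47,0.04],
    [-0.06,-0.46,0.03],
    [0,0,0.4],
    [0,0,0.4],
    [0,0,0.4],
    [0,0,0.4],
    [0,0,0.4],
    [0,0,0.3],
    [0,0,0],
    [0,0,0]
  ],
  "dr": [
    [0,0,0],
    [0,0,0],
    [0,0,0],
    [0,0,0],
    [0,0,0],
    [0,0,0],
    [0,0,0],
    [0,0,0],
    [0,0,0],
    [0,0,0]
  ]
}}

```text
t: 17.8
ee_pos: [0.537, 0.2989, 0.1756]
eef_rot: [-3.141, 0.001, 0.0]
ft_force: [0.9, -1.0, -3.8]
opening: 0.0224
grasp_force: 30.0
```

```bash
python3 st.py;  python3 -c "
from h import *
c=snap('side','m1'); d=snap('top','m2')
print(models.tip_of('side','box')[:1],models.tip_of('side','mat')[:2],models.tip_of('top','mat')[:2])
a=d['frame'][110:200,215:305,::-1];b=c['frame'][160:250,175:265,::-1]
e=c['frame'][180:300,140:260,::-1]
cv2.imwrite('pics/mc.png',np.hstack([cv2.resize(x,(266,266)) for x in (a,b,e)]))"
```

```text
t 17.8 slot [0.537 0.299 0.027] tcp [0.537 0.299 0.176] tilt 0.0 x [ 1. -0. -0.] J [-0.1   0.37 -0.6   1.62  0.22  1.22 -2.32] f [ 0.9 -1.  -3.8]
[{'centre': [0.535, 0.3014, 0.0128], 'score': 0.93}] [{'centre': [0.5398, 0.2996, -0.002], 'score': 0.62}] []
```

View pics/mc.png

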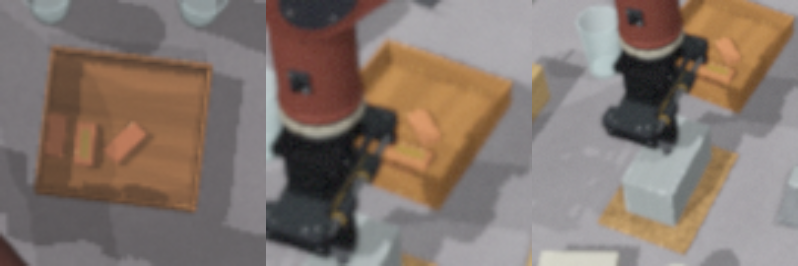

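The top crop shows all three castings in the tray at about (55,135), (85,142) and (127,142), the first in shadow. The box is level over the middle of the mat. I'll lower it gently.

Call:
{"fn": "carry_out", "kwargs": {
  "delta_pos": [
    [0,0,0.1],
    [0,0,0.1],
    [0,0,0.08],
    [0,0,0.06],
    [0,0,0]
  ],
  "dr": [
    [0,0,0],
    [0,0,0],
    [0,0,0],
    [0,0,0],
    [0,0,0]
  ]
}}

```text
t: 18.55
ee_pos: [0.5398, 0.2995, 0.1639]
eef_rot: [-3.14, 0.002, -0.013]
ft_force: [-4.3, -9.1, 32.0]
opening: 0.0217
grasp_force: 30.0
```

Call:
{"fn": "carry_out", "kwargs": {
  "delta_pos": [
    [0,0,0.03],
    [0,0,0],
    [0,0,0]
  ],
  "dr": [
    [0,0,0],
    [0,0,0],
    [0,0,0]
  ]
}}

```text
t: 18.85
ee_pos: [0.5401, 0.2995, 0.1631]
eef_rot: [-3.14, 0.002, -0.015]
ft_force: [-5.1, -9.9, 37.6]
opening: 0.0218
grasp_force: 30.0
```

Call:
{"fn": "carry_out", "kwargs": {
  "delta_pos": [
    [0,0,-0.04],
    [0,0,-0.03],
    [0,0,0],
    [0,0,0]
  ],
  "dr": [
    [0,0,0],
    [0,0,0],
    [0,0,0],
    [0,0,0]
  ]
}}

```text
t: 19.25
ee_pos: [0.5399, 0.2995, 0.1632]
eef_rot: [-3.14, 0.001, -0.012]
ft_force: [4.9, -1.9, 10.4]
opening: 0.0217
grasp_force: 30.0
```

```bash
python3 st.py;  python3 -c "
from h import *
c=snap('side','m3'); d=snap('top','m4')
for cam in ('side','top'): print(models.tip_of(cam,'box')[:1],models.tip_of(cam,'box_grip')[:1])
e=c['frame'][180:300,140:260,::-1]
cv2.imwrite('pics/m3c.png',cv2.resize(e,(600,600)))"
```

```text
t 19.25 slot [0.541 0.3   0.014] tcp [0.54  0.299 0.163] tilt 0.1 x [ 1.    -0.001  0.008] J [-0.1   0.38 -0.6   1.63  0.23  1.19 -2.32] f [ 4.9 -1.9 10.4]
[{'centre': [0.5385, 0.2983, 0.0056], 'score': 0.68}] [{'centre': [0.5358, 0.2977, 0.1496], 'score': 0.61}]
[{'centre': [0.5407, 0.3007, 0.0029], 'score': 0.59}] [{'centre': [0.5399, 0.2996, 0.141], 'score': 0.59}]
```

View pics/m3c.png

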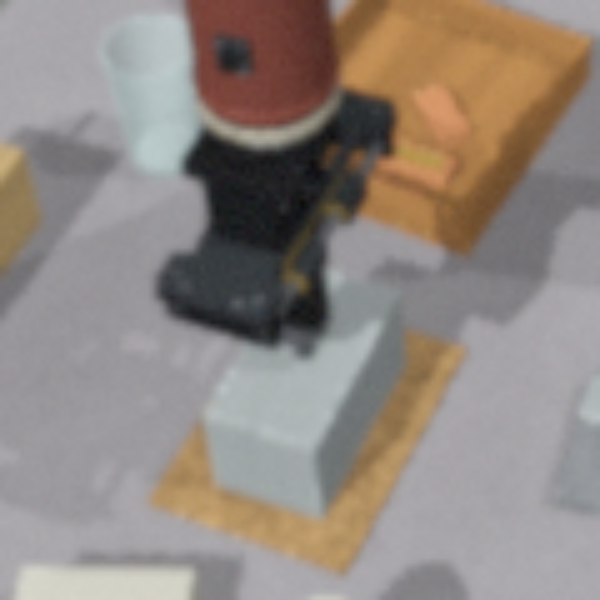

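The box stands flat in the middle of the mat, and the networks put its origin at z ≈ 0.005. I'll take off the remaining push and open the gripper.

Call:
{"fn": "carry_out", "kwargs": {
  "delta_pos": [
    [0,0,-0.03],
    [0,0,0]
  ],
  "dr": [
    [0,0,0],
    [0,0,0]
  ]
}}

```text
t: 19.75
ee_pos: [0.5383, 0.2994, 0.1633]
eef_rot: [-3.14, 0.0, -0.006]
ft_force: [3.3, -0.5, 7.0]
opening: 0.022
grasp_force: 30.0
```

Call:
{"fn": "carry_out", "kwargs": {
  "delta_pos": [
    [0,0,0],
    [0,0,0],
    [0,0,0],
    [0,0,0],
    [0,0,0],
    [0,0,0],
    [0,0,0],
    [0,0,0],
    [0,0,0],
    [0,0,0]
  ],
  "dr": [
    [0,0,0],
    [0,0,0],
    [0,0,0],
    [0,0,0],
    [0,0,0],
    [0,0,0],
    [0,0,0],
    [0,0,0],
    [0,0,0],
    [0,0,0]
  ],
  "claw": 70
}}

```text
t: 20.75
ee_pos: [0.5367, 0.2992, 0.1618]
eef_rot: [-3.142, -0.001, 0.0]
ft_force: [0.9, 0.8, -0.7]
opening: 0.0699
grasp_force: 0.0
```

Call:
{"fn": "carry_out", "kwargs": {
  "delta_pos": [
    [0,0,-0.2],
    [0,0,-0.4],
    [0,0,-0.5],
    [0,0,-0.5],
    [0,0,-0.5],
    [0,0,0]
  ],
  "dr": [
    [0,0,0],
    [0,0,0],
    [0,0,0],
    [0,0,0],
    [0,0,0],
    [0,0,0]
  ]
}}

```text
t: 21.35
ee_pos: [0.5378, 0.3004, 0.2715]
eef_rot: [-3.139, -0.001, -0.009]
ft_force: [0.1, 0.7, 0.4]
opening: 0.0697
grasp_force: 0.0
```

```bash
python3 st.py;  python3 -c "
from h import *
c=snap('side','m5'); d=snap('top','m6')
for cam in ('side','top'): print(models.tip_of(cam,'box')[:1],models.tip_of(cam,'box_grip')[:1],models.tip_of(cam,'hook_tip')[:2],models.tip_of(cam,'hook_hinge')[:2])
r=R.from_euler('z',-10,degrees=True); hinge=np.array([.646,-.3015,0])
rk=lambda x,y,z: (r.apply([x-.085,y,0])+hinge+[0,0,z])
print([rk(*p) for p in [(-10,50,0)]] and [np.round(rk(x/1e3,y/1e3,.19),3) for x,y in [(-10,50),(-5,0),(60,-95)]])
plan([([.53,.2,.30],None,5),([.52,-.21,.26],down(-100),15)])
e=c['frame'][180:300,140:260,::-1]
cv2.imwrite('pics/m5c.png',cv2.resize(e,(600,600)))"
```

```text
t 21.35 slot [0.539 0.301 0.123] tcp [0.538 0.3   0.271] tilt 0.2 x [1.    0.    0.006] J [-0.09  0.31 -0.62  1.5   0.18  1.39 -2.29] f [0.1 0.7 0.4]
[{'centre': [0.5337, 0.2993, 0.008], 'score': 0.6}] [{'centre': [0.5336, 0.2966, 0.1493], 'score': 0.8}] [{'centre': [0.5411, -0.2877, 0.1829], 'score': 0.72}, {'centre': [0.1483, -0.3742, 0.1811], 'score': 0.41}] [{'centre': [0.1549, -0.2756, 0.1819], 'score': 0.74}, {'centre': [0.5397, 0.348, 0.0148], 'score': 0.73}]
[{'centre': [0.5379, 0.3005, 0.0075], 'score': 0.46}] [] [{'centre': [0.5392, -0.282, 0.1784], 'score': 0.62}, {'centre': [0.1502, -0.375, 0.181], 'score': 0.48}] [{'centre': [0.154, -0.2707, 0.1822], 'score': 0.92}, {'centre': [0.6444, -0.3018, 0.1804], 'score': 0.85}]
[array([ 0.561, -0.236,  0.19 ]), array([ 0.557, -0.286,  0.19 ]), array([ 0.605, -0.391,  0.19 ])]
max 0.55 0.14
{"delta_pos": [[-0.03, 0.4, -0.13], [-0.03, 0.4, -0.14], [-0.02, 0.39, -0.13], [-0.03, 0.4, -0.14], [-0.02, 0.39, -0.13], [-0.01, 0.55, 0.05], [-0.01, 0.55, 0.05], [0.0, 0.55, 0.05], [0.0, 0.55, 0.05], [0.01, 0.55, 0.05]], "dr": [[0.0, 0.0, 0.0], [0.0, 0.0, 0.0], [0.0, 0.0, 0.0], [0.0, 0.0, 0.0], [0.0, 0.0, 0.0], [0.0, 0.0, 0.13], [0.0, 0.0, 0.13], [0.0, 0.0, 0.13], [0.0, 0.0, 0.13], [0.0, 0.0, 0.13]]}
{"delta_pos": [[0.02, 0.55, 0.05], [0.02, 0.54, 0.06], [0.03, 0.54, 0.05], [0.04, 0.54, 0.06], [0.04, 0.55, 0.05], [0.05, 0.54, 0.06], [0.06, 0.54, 0.05], [0.06, 0.54, 0.06], [0.07, 0.55, 0.05], [0.08, 0.54, 0.06]], "dr": [[0.0, 0.0, 0.14], [0.0, 0.0, 0.13], [0.0, 0.0, 0.14], [0.0, 0.0, 0.13], [0.0, 0.0, 0.14], [0.0, 0.0, 0.13], [0.0, 0.0, 0.14], [0.0, 0.0, 0.13], [0.0, 0.0, 0.14], [0.0, 0.01, 0.13]]}
```

Call:
{"fn": "carry_out", "kwargs": {
  "delta_pos": [
    [-0.03,0.4,-0.13],
    [-0.03,0.4,-0.14],
    [-0.02,0.39,-0.13],
    [-0.03,0.4,-0.14],
    [-0.02,0.39,-0.13],
    [-0.01,0.55,0.05],
    [-0.01,0.55,0.05],
    [0,0.55,0.05],
    [0,0.55,0.05],
    [0.01,0.55,0.05]
  ],
  "dr": [
    [0,0,0],
    [0,0,0],
    [0,0,0],
    [0,0,0],
    [0,0,0],
    [0,0,0.13],
    [0,0,0.13],
    [0,0,0.13],
    [0,0,0.13],
    [0,0,0.13]
  ],
  "claw": 0
}}

```text
t: 22.85
ee_pos: [0.5264, 0.0617, 0.2876]
eef_rot: [-3.14, 0.089, 0.0]
ft_force: [0.0, -0.3, -0.3]
opening: 0.0023
grasp_force: 0.0
```

Call:
{"fn": "carry_out", "kwargs": {
  "delta_pos": [
    [0.02,0.55,0.05],
    [0.02,0.54,0.06],
    [0.03,0.54,0.05],
    [0.04,0.54,0.06],
    [0.04,0.55,0.05],
    [0.05,0.54,0.06],
    [0.06,0.54,0.05],
    [0.06,0.54,0.06],
    [0.07,0.55,0.05],
    [0.08,0.54,0.06]
  ],
  "dr": [
    [0,0,0.14],
    [0,0,0.13],
    [0,0,0.14],
    [0,0,0.13],
    [0,0,0.14],
    [0,0,0.13],
    [0,0,0.14],
    [0,0,0.13],
    [0,0,0.14],
    [0,0,0.13]
  ]
}}

```text
t: 23.85
ee_pos: [0.5201, -0.211, 0.2601]
eef_rot: [-3.13, 0.274, 0.0]
ft_force: [0.1, 0.9, 0.0]
opening: 0.0004
grasp_force: 0.0
```

```bash
python3 st.py;  python3 -c "
from h import *
r=R.from_euler('z',-10,degrees=True); hinge=np.array([.646,-.3015,0])
rk=lambda x,y,z: (r.apply([x/1e3-.085,y/1e3,0])+hinge+[0,0,z])
Q=down(-100)
w=[(rk(-8,55,.255),Q,4),(rk(-8,55,.19),Q,4)]
# arc: hook angle from 90 to 0 deg; finger offset 31 mm from fork axis on pushing side, 92 mm along
for a in [90,72,54,36,18,6,-2]:
    a=np.radians(a); u=np.array([-np.sin(a),-np.cos(a)]); n=np.array([-np.cos(a),np.sin(a)])
    off=31+2
    P=np.array([85,0])+88*u+off*n
    print(np.degrees(a).round(),P.round())
    w.append((rk(P[0],P[1],.19),Q,3))
plan(w)"
```

```text
t 23.85 slot [ 0.52  -0.211  0.111] tcp [ 0.52  -0.211  0.26 ] tilt 0.0 x [ 0.985 -0.174 -0.   ] J [ 0.53  0.16 -0.25  1.66  0.04  1.33 -1.47] f [0.1 0.9 0. ]
90.0 [-3. 33.]
72.0 [-9.  4.]
54.0 [ -6. -25.]
36.0 [  7. -52.]
18.0 [ 26. -73.]
6.0 [ 43. -84.]
-2.0 [ 55. -89.]
max 0.33 0.0
{"delta_pos": [[0.23, 0.06, 0.03], [0.23, 0.06, 0.02], [0.24, 0.06, 0.03], [0.23, 0.07, 0.02], [0.0, 0.0, 0.33], [0.0, 0.0, 0.32], [0.0, 0.0, 0.33], [0.0, 0.0, 0.32], [0.03, 0.15, 0.0], [0.04, 0.14, 0.0]], "dr": [[0.0, 0.0, 0.0], [0.0, 0.0, 0.0], [0.0, 0.0, 0.0], [0.0, 0.0, 0.0], [0.0, 0.0, 0.0], [0.0, 0.0, 0.0], [0.0, 0.0, 0.0], [0.0, 0.0, 0.0], [0.0, 0.0, 0.0], [0.0, 0.0, 0.0]]}
{"delta_pos": [[0.03, 0.15, 0.0], [-0.04, 0.19, 0.0], [-0.04, 0.19, 0.0], [-0.03, 0.19, 0.0], [0.02, 0.2, 0.0], [0.02, 0.19, 0.0], [0.02, 0.2, 0.0], [0.08, 0.18, 0.0], [0.08, 0.18, 0.0], [0.09, 0.17, 0.0]], "dr": [[0.0, 0.0, 0.0], [0.0, 0.0, 0.0], [0.0, 0.0, 0.0], [0.0, 0.0, 0.0], [0.0, 0.0, 0.0], [0.0, 0.0, 0.0], [0.0, 0.0, 0.0], [0.0, 0.0, 0.0], [0.0, 0.0, 0.0], [0.0, 0.0, 0.0]]}
{"delta_pos": [[0.13, 0.15, 0.0], [0.13, 0.14, 0.0], [0.13, 0.15, 0.0], [0.11, 0.07, 0.0], [0.11, 0.07, 0.0], [0.11, 0.07, 0.0], [0.08, 0.03, 0.0], [0.08, 0.03, 0.0], [0.09, 0.04, 0.0]], "dr": [[0.0, 0.0, 0.0], [0.0, 0.0, 0.0], [0.0, 0.0, 0.0], [0.0, 0.0, 0.0], [0.0, 0.0, 0.0], [0.0, 0.0, 0.0], [0.0, 0.0, 0.0], [0.0, 0.0, 0.0], [0.0, 0.0, 0.0]]}
```

Call:
{"fn": "carry_out", "kwargs": {
  "delta_pos": [
    [0.23,0.06,0.03],
    [0.23,0.06,0.02],
    [0.24,0.06,0.03],
    [0.23,0.07,0.02],
    [0,0,0.33],
    [0,0,0.32],
    [0,0,0.33],
    [0,0,0.32],
    [0.03,0.15,0],
    [0.04,0.14,0]
  ],
  "dr": [
    [0,0,0],
    [0,0,0],
    [0,0,0],
    [0,0,0],
    [0,0,0],
    [0,0,0],
    [0,0,0],
    [0,0,0],
    [0,0,0],
    [0,0,0]
  ]
}}

```text
t: 24.85
ee_pos: [0.5654, -0.2454, 0.1905]
eef_rot: [-3.13, 0.272, 0.0]
ft_force: [-0.6, -0.4, 0.3]
opening: 0.0002
grasp_force: 0.0
```

Call:
{"fn": "carry_out", "kwargs": {
  "delta_pos": [
    [0.03,0.15,0],
    [-0.04,0.19,0],
    [-0.04,0.19,0],
    [-0.03,0.19,0],
    [0.02,0.2,0],
    [0.02,0.19,0],
    [0.02,0.2,0],
    [0.08,0.18,0],
    [0.08,0.18,0],
    [0.09,0.17,0]
  ],
  "dr": [
    [0,0,0],
    [0,0,0],
    [0,0,0],
    [0,0,0],
    [0,0,0],
    [0,0,0],
    [0,0,0],
    [0,0,0],
    [0,0,0],
    [0,0,0]
  ]
}}

```text
t: 25.85
ee_pos: [0.5603, -0.3386, 0.1901]
eef_rot: [-3.13, 0.273, 0.001]
ft_force: [0.4, 1.9, -1.0]
opening: 0.0003
grasp_force: 0.9
```

Call:
{"fn": "carry_out", "kwargs": {
  "delta_pos": [
    [0.13,0.15,0],
    [0.13,0.14,0],
    [0.13,0.15,0],
    [0.11,0.07,0],
    [0.11,0.07,0],
    [0.11,0.07,0],
    [0.08,0.03,0],
    [0.08,0.03,0],
    [0.09,0.04,0],
    [0,0,0]
  ],
  "dr": [
    [0,0,0],
    [0,0,0],
    [0,0,0],
    [0,0,0],
    [0,0,0],
    [0,0,0],
    [0,0,0],
    [0,0,0],
    [0,0,0],
    [0,0,0]
  ]
}}

```text
t: 26.85
ee_pos: [0.6001, -0.3821, 0.1899]
eef_rot: [-3.128, 0.273, 0.007]
ft_force: [-11.4, 6.3, 5.3]
opening: 0.0006
grasp_force: 5.3
```

```bash
python3 st.py;  python3 -c "
from h import *
c=snap('side','k1'); d=snap('top','k2')
for cam in ('side','top'): print([(round(x['score'],2),np.round(x['centre'],3)) for x in models.tip_of(cam,'hook_tip')[:3]])
a=c['frame'][90:190,210:310,::-1];b=d['frame'][100:200,300:400,::-1]
cv2.imwrite('pics/kc.png',np.hstack([cv2.resize(x,(400,400)) for x in (a,b)]))"
```

```text
t 26.85 slot [ 0.599 -0.382  0.041] tcp [ 0.6   -0.382  0.19 ] tilt 0.1 x [ 0.985 -0.173 -0.005] J [ 0.62  0.5  -0.17  1.35  0.09  1.3  -1.3 ] f [-11.4   6.3   5.3]
[(0.69, array([ 0.15 , -0.372,  0.18 ])), (0.54, array([ 0.623, -0.408,  0.179])), (0.33, array([0.533, 0.3  , 0.004]))]
[(0.47, array([ 0.152, -0.374,  0.182]))]
```

View pics/kc.png

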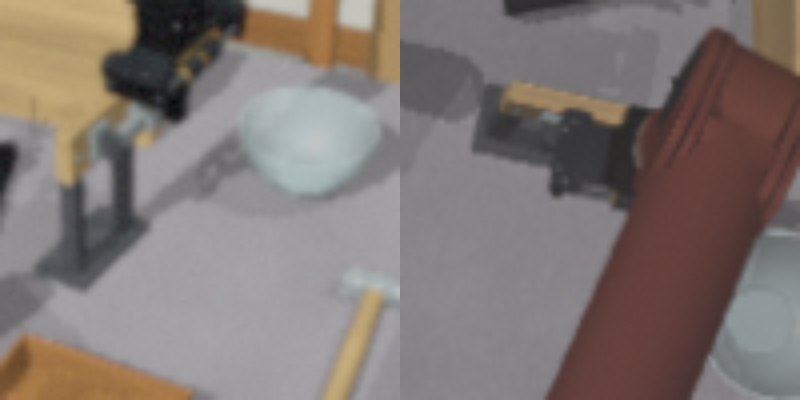

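The hook lies along the rail with its tip at (0.623,-0.408); flat would be (0.628,-0.405). The 11 N push-back shows it has reached its stop. I'll back off and check everything.

Call:
{"fn": "carry_out", "kwargs": {
  "delta_pos": [
    [-0.3,-0.1,0],
    [-0.4,-0.1,0],
    [-0.4,0,0],
    [-0.4,0,-0.2],
    [-0.2,0,-0.5],
    [0,0,-0.5],
    [0,0,-0.5],
    [0,0,0],
    [0,0,0]
  ],
  "dr": [
    [0,0,0],
    [0,0,0],
    [0,0,0],
    [0,0,0],
    [0,0,0],
    [0,0,0],
    [0,0,0],
    [0,0,0],
    [0,0,0]
  ]
}}

```text
t: 27.95
ee_pos: [0.52, -0.3588, 0.2759]
eef_rot: [3.129, -0.273, 0.002]
ft_force: [-0.1, 0.2, 0.6]
opening: 0.0004
grasp_force: 0.0
```

```bash
python3 st.py;  python3 -c "
from h import *
c=snap('side','f1'); d=snap('top','f2')
for l in ['hook_tip','hook_hinge','box','tumbler','bowl','hammer']:
  for cam in ('side','top'):
    try: print(l,[(round(x['score'],2),np.round(x['centre'],3)) for x in models.tip_of(cam,l)[:3]])
    except Exception as e: print(e)
a=c['frame'][90:310,130:350,::-1];b=d['frame'][90:210,120:400,::-1]
cv2.imwrite('pics/fc.png',np.vstack([cv2.resize(b,(700,300)),cv2.resize(a,(700,700))[60:360]]))"
```

```text
t 27.95 slot [ 0.52  -0.359  0.127] tcp [ 0.52  -0.359  0.276] tilt -0.1 x [ 0.985 -0.173  0.002] J [ 0.68  0.29 -0.18  1.46  0.05  1.39 -1.25] f [-0.1  0.2  0.6]
hook_tip [(0.5, array([ 0.622, -0.404,  0.181])), (0.4, array([ 0.151, -0.374,  0.178]))]
hook_tip [(0.56, array([ 0.624, -0.404,  0.179])), (0.54, array([ 0.151, -0.375,  0.18 ]))]
hook_hinge [(0.82, array([ 0.155, -0.273,  0.18 ])), (0.7, array([ 0.647, -0.303,  0.177]))]
hook_hinge [(0.57, array([ 0.642, -0.301,  0.181]))]
box [(0.16, array([ 0.645, -0.304,  0.177]))]
box [(0.82, array([0.537, 0.304, 0.004])), (0.57, array([ 0.757,  0.104, -0.001]))]
tumbler [(0.87, array([ 0.761, -0.102,  0.   ])), (0.58, array([ 0.758,  0.103, -0.004])), (0.48, array([ 0.344, -0.248, -0.   ]))]
tumbler [(0.83, array([ 0.759,  0.107, -0.004])), (0.67, array([ 0.76 , -0.104,  0.001])), (0.57, array([0.587, 0.5  , 0.005]))]
bowl [(0.95, array([ 0.486, -0.547, -0.001])), (0.48, array([ 0.581,  0.001, -0.003]))]
bowl [(0.64, array([ 0.487, -0.544, -0.003]))]
hammer [(0.9, array([ 0.346, -0.244,  0.   ])), (0.49, array([ 0.761,  0.102, -0.   ]))]
hammer [(0.7, array([ 0.342, -0.244,  0.001])), (0.39, array([ 0.485, -0.544,  0.002]))]
```

View pics/fc.png

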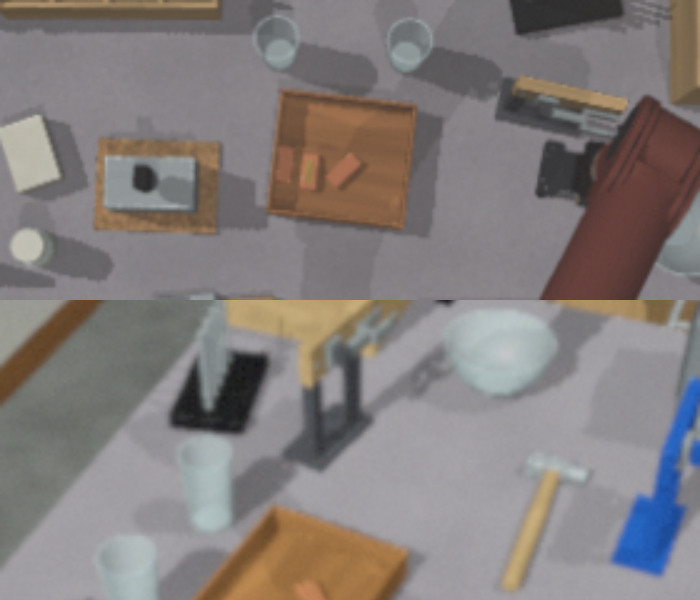

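The final picture shows three castings in the tray at (285,163), (310,172) and (345,170). The box stands mid-mat at (150,182), and the hook lies parallel to the rail at (570,115). The tumblers, bowl and hammer measure within about 5 mm of where they started, and the jar and brick look unmoved.

```bash
python3 -c "
from cell import robot
print(robot.hand_in())"
```

```text
the job is handed in; nothing more can be done
None
```

The job is handed in at about 28 s on the robot's clock: by the last pictures and weight readings all three castings are in the tray, the empty box stands on the mat and the hook is folded flat, but no verdict came back.

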